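# Pack the seasoning box and slide its cover shut

## Robot

A 6-joint arm with a two-finger parallel gripper is mounted at the origin on the work surface; the furniture and walls round the work are solid. World frame = base frame: x ahead of the robot, y to its left, z up, the work surface at z = 0. Lengths are in mm, angles in rad, forces in N, time in s.
With the tool pointing down it reaches from about 350 to 775 mm from the base axis. Payload 7.3 kg.
Tool frame: the origin (TCP) lies at the very end of the fingers, on their centre line; the grasp point (between the pads) lies 19 mm behind it; z points along the fingers, y is the line along which they close (so a half turn about z gives the same grasp; the last joint's range is limited). The gripper opens to 92 mm and grips with 3 to 60 N. Pads are 19 mm wide; open, the fingers measure 130 mm over their backs; the gripper's body (75 mm by 190 mm) begins 47 mm behind the grasp point.
Start: joints at [1.192, 0.342, 1.524, -0, 1.275, -0.146], TCP at [121.103, 510.861, 226.741] pointing down, gripper open.
Joint ranges: [-2.53, 2.53], [-0.77, 2.02], [0.04, 2.7], [-1, 4.14], [0.28, 2.66], [-3.11, 3.11]. Speed limits (rad/s): [2.57, 2.57, 3.14, 3.14, 3.14, 3.14].

## Interface

Orientations are given as [roll, pitch, yaw] about the fixed x, y, z axes, in that order (R = Rz(yaw) Ry(pitch) Rx(roll)).
In Python, from plant import bot gives the robot as it stands.
- The arm moves only by the tool jog_arm, never from a script. Its argument "targets" is a list of rows, each an object with "xyz": the shift along the tool's x, y, z as a fraction of full scale, a list of three; "spin": the turn about the tool's z as a fraction of full scale. In form: [{"xyz": [x, y, z], "spin": spin}, ...]. A call has exactly 10 rows; each row shifts and turns the commanded pose from where the row before left it, along the tool's axes as they then stand; what a row does not reach is not made up. Full scale, the value 1, is 80 mm for a shift and 0.1 rad for a turn. A row lasts 1/8 s, in which the tool goes at most 62.5 mm and 10.7 degrees, less where a joint would pass 70% of its speed; a pose out of reach is approached as far as the arm can. A call with a number of a shift or a turn outside -1 to 1 is refused whole. A call with a gripper value outside its range is refused whole. "gripper" is the opening in per cent of the stroke, from 0 (shut) to 100 (fully open), set as the call begins (left out, the last holds). The fingers move at their own pace and stop on an object; the grip force is fixed at half the most. Time passes only in rows, so rows that do not move let the fingers close, or fill a call up. It gives the time, the measured TCP pose, the force, the opening and the grip force at its end, in the units of the state.
- bot.get_obs(): the state, without advancing time (a new reading comes with each control period).
- bot.capture(name): name is "scene" or "top"; returns the picture (420x560x3 uint8, blue, green, red); there is no depth.
- bot.get_calibration(name): a dict with "vfov" (degrees; the focal length in pixels is half the picture's height over the tangent of half this angle, whatever the lens; pixels are square), "cx", "cy" (the principal point, pixels), "eye" and "rotation" of the camera in the world. Camera axes: x right, y down, z forward; pixel columns grow to the right and rows downward; lengths in mm; the calibration is good to about 2 mm. A picture is of the moment at which its call begins. get_calibration takes no time and is no camera call.
- bot.close_job(): hands the job in; it is judged then, once.
The state is a dict: "time": time; "joint_positions": joint angles; "dq": joint speeds; "tau": joint torques, N m; "tool_pos": TCP position; "tcp_rot": TCP orientation; "contact_force": force on the tool from outside, world axes, zero at the start; "moment": the same for the moment, N m; "grip_width": finger opening in mm; "finger_force": force on a finger pad.
Only numpy, scipy, OpenCV 4.12 (cv2) and the standard library are available. Lean on these libraries where they do the work, as an engineer would, in place of code of your own. Each camera call takes 0.05 s, during which the arm holds its last target. There are 200 camera calls.

## Task

Slide the seasoning box's cover all the way back by its finger well and leave it there while you pack. Lower the salt shaker and the spice jar in, one to each compartment, either way round, both standing upright and set down gently, not dropped; then slide the cover fully shut again. Leave the garlic bulb and the food tin behind them where they are.

Things in the scene. Friction and masses are not known exactly. Their poses are not given: they have to be found in the camera images.
- season_box: Dark wooden box, fixed, 116 (x) x 205 (y) x 130 mm high; origin: centre of its underside. +x, pointing away from the robot within 0.25 rad, is the way the cover opens. Front and back walls 118 mm high; side walls 130 mm with 14 mm wide lips over the cover. Inside 100 x 189 mm, floor at 8 mm, 110 mm clear height. A divider 5 mm thick, 40 mm high parts it into left (+y) and right bays, 100 x 92 mm.
- cover (a joint): Sliding cover, dark wood, 6 mm thick. Value in m: 0 fully shut, 0.088 fully back at its stop (the box is then open from the front wall to about 30 mm behind its centre). It opens along the box's +x against about 2 N of friction and stays where it is left. Starts 0 to 30 mm ajar.
- well (a point): Finger well: a raised square curb in the middle of the cover, 52 x 52 mm inside, 70 x 70 outside, walls 9 mm thick and 12 mm high, sides along the box's axes. This point is the centre of the well's floor, 125 mm above the worktop, and moves with the cover. Closed fingers lowered into it push the cover back by the far curb and draw it shut by the near one.
- bay_left (a point): Where to stand a thing in the left compartment: point on the compartment's floor (8 mm above the worktop), midway across it and 6 mm in front of the box's centre; axes as the box's.
- bay_right (a point): The same for the right compartment.
- shaker: Salt shaker, grey with a clear lower half, round, 44 mm in diameter, 90 mm high (34 mm wide above 74 mm); origin at the centre of its underside, z up. About 0.1 kg, standing loose on the worktop to the right of the box. It and the spice jar stand one nearer, one farther, in either order.
- spice_jar: Glass spice jar with a screw cap, round, 46 mm in diameter, 106 mm high (the cap is the top 20 mm, 45 mm wide); origin at the centre of its underside, z up. About 0.11 kg, standing loose to the right of the box.
- garlic: Garlic bulb, 60 x 57 x 58 mm, a loose bystander behind the shaker and the jar; origin under its centre.
- tin: Low food tin, 75 mm in diameter, 58 mm high, a loose bystander behind the box, low enough for the open cover to pass over it; origin at the centre of its underside.

How it is judged:
By the outcome, as a careful person would: the job done as asked, in the order asked, and still so for the second after the job is handed in, with the robot touching nothing.
It also fails if it takes over 72 s, if anything falls off the work surface, if the arm or the gripper's body presses on something with over 40 N, if the wrist force passes 120 N, or if a joint passes its speed limit or range.

## Working session

There is one attempt and no reset: what is moved stays moved. The work goes in short steps, Python scripts to look and compute and a tool call to move; the robot and the scene stay as the last step left them, time stands still between calls to the robot, and variables do not carry over. Pictures are saved under pics/ and viewed, at most 10 in all, crops included, and the job is handed in when it is done.

Besides the shell and the picture viewer there is one more tool, called after "Emit:" by a JSON object that holds its "name" and its "arguments", one argument or row to a line. jog_arm: Moves the arm, as the interface text tells. Shift numbers are shares of 80 mm and turn numbers shares of 0.1 rad, none past 1 either way. Its arguments: {"type":"object","properties":{"targets":{"type":"array","items":{"type":"object","properties":{"xyz":{"type":"array","items":{"type":"number"}},"spin":{"type":"number"}}}},"gripper":{"type":"number"}},"required":["targets"]}

```bash
mkdir -p pics; ls
python3 - <<'E'
from plant import bot
import cv2
o=bot.get_obs();print({k:o[k] for k in('time','tool_pos','tcp_rot','grip_width','contact_force')})
for n in('scene','top'):
    print(n,bot.get_calibration(n)); cv2.imwrite(f'pics/{n}0.png',bot.capture(n))
E
```

```text
pics
{'time': 0.0, 'tool_pos': array([120.94890337, 510.46076811, 226.0436926 ]), 'tcp_rot': array([-3.14004599e+00, -1.89480156e-04,  2.90881009e+00]), 'grip_width': 92.01718026296369, 'contact_force': array([-0.4211812 , -1.1090706 , -0.03796714])}
scene {'vfov': 57.93521558540417, 'cx': 280.5038618619162, 'cy': 213.5400415701559, 'eye': array([106.87494912,  84.40555005, 832.50866439]), 'rotation': array([-2.5723677 , -0.00776983, -2.0697007 ])}
top {'vfov': 46.217094274347076, 'cx': 273.6430992547188, 'cy': 212.21636752884552, 'eye': array([ 343.73238307, -147.03409129,  931.45068581]), 'rotation': array([-2.93875232,  0.00457089, -1.53393671])}
```

View pics/scene0.png

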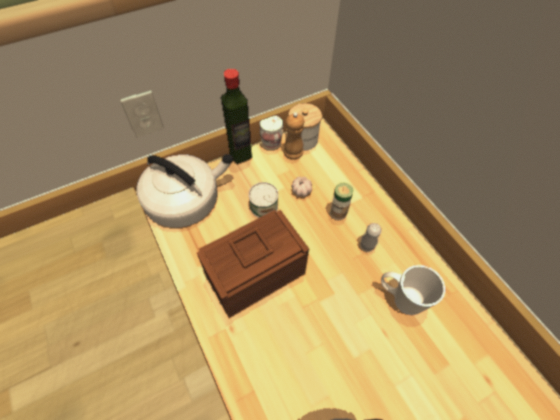

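View pics/top0.png

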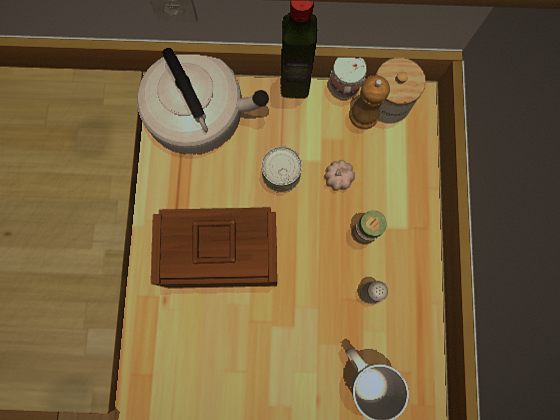

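The scene view has the box near (255,258), the jar's cap near (343,190) and the shaker near (371,237). The top view has the well near (214,241), the cap near (373,224), the shaker top near (377,291), the garlic near (340,175) and the tin near (282,168). I'll enlarge both views.

```bash
cat > h.py <<'E'
import numpy as np
from plant import bot
from scipy.spatial.transform import Rotation as R
def ray(n,u,v):
    c=bot.get_calibration(n); f=210/np.tan(np.radians(c['vfov']/2))
    d=R.from_euler('xyz',c['rotation']).as_matrix()@[(u-c['cx'])/f,(v-c['cy'])/f,1]
    return np.array(c['eye']),d/np.linalg.norm(d)
def onz(n,u,v,z):
    e,d=ray(n,u,v); return e+d*(z-e[2])/d[2]
def proj(n,p):
    c=bot.get_calibration(n); f=210/np.tan(np.radians(c['vfov']/2))
    q=R.from_euler('xyz',c['rotation']).as_matrix().T@(np.array(p)-c['eye'])
    return np.array([c['cx']+f*q[0]/q[2],c['cy']+f*q[1]/q[2]])
E
python3 - <<'E'
import cv2
from h import *
a=cv2.imread('pics/top0.png')[200:310,145:405]; b=cv2.imread('pics/scene0.png')[170:315,190:390]
cv2.imwrite('pics/t1.png',cv2.resize(cv2.convertScaleAbs(a,alpha=1.5),None,fx=3,fy=3,interpolation=2))
cv2.imwrite('pics/s1.png',cv2.resize(cv2.convertScaleAbs(b,alpha=1.5),None,fx=4,fy=4,interpolation=2))
for t,p,s,q,z in(('well','214 241','251 248',0,137),('cap','373 222','343 190',0,106),('shk','377 291','374 228',0,90)):
    print(t,onz('top',*map(float,p.split()),z),onz('scene',*map(float,s.split()),z) if isinstance(s,str) else '')
E
```

```text
well [455.54308403 -42.02622239 137.        ] [449.99925882 -39.63797025 137.        ]
cap [ 502.32167197 -306.81529043  106.        ] [ 500.32600383 -305.19159798  106.        ]
shk [ 387.09486082 -316.21031266   90.        ] [ 386.27829221 -316.48120518   90.        ]
```

View pics/t1.png

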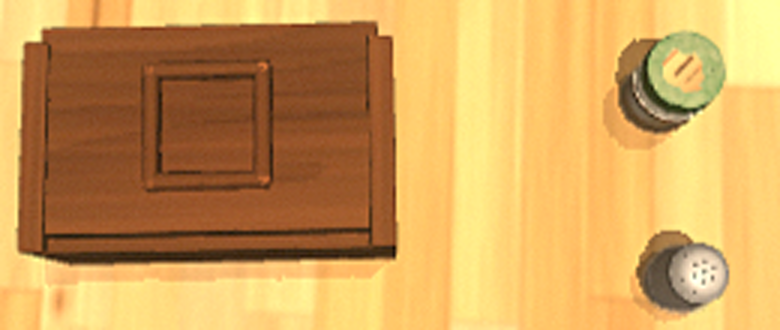

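View pics/s1.png

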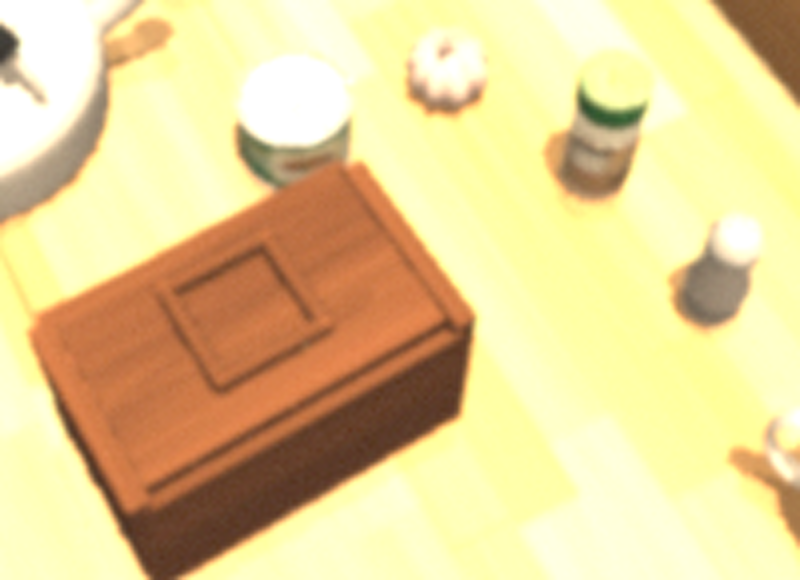

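Run:
```python
from h import *
T=lambda x,y,z:onz('top',145+(x-1)/3,200+(y-1)/3,z)[:2]
S=lambda x,y,z:onz('scene',190+(x-1.5)/4,170+(y-1.5)/4,z)[:2]
C=np.array([T(25,42,130),T(392,37,130),T(396,247,130),T(19,252,130)])  # BL BR FR FL
print('box',C.round(1),C.mean(0)); a=(C[0]+C[1]-C[2]-C[3]);l=C[0]+C[3]-C[1]-C[2]
print('yaw',np.arctan2(a[1],a[0]),np.arctan2(-l[0],l[1]),np.hypot(*a)/2,np.hypot(*l)/2)
W=np.array([T(142,62,137),T(272,60,137),T(272,187,137),T(147,189,137)]);print('well',W.mean(0),W.round(1))
w=np.array([S(160,288,137),S(266,243,137),S(332,324,137),S(222,388,137)]);print('well scene',w.mean(0))
B=np.array([S(472,318,130),S(130,510,130),S(350,163,130),S(35,328,130)]);print('scene FR FL BR BL',B.round(1))
print('cap',T(686,71,106),S(615,82,106),'shk',T(697,274,90),S(737,240,88))
print('tin',onz('top',282,168,58)[:2],'garlic',onz('top',340,175,45)[:2])
```

```text
box [[ 498.7   63.2]
 [ 508.8 -140.1]
 [ 393.5 -146.4]
 [ 383.4   56.5]] [446.07649655 -41.72219477]
yaw 0.056541533731241225 0.04977945271605163 115.47188203522133 203.32291323327402
well [455.57806466 -42.15205998] [[488.5  -3.8]
 [492.1 -74.9]
 [422.6 -78.6]
 [419.1 -11.3]]
well scene [452.11878173 -40.41186966]
scene FR FL BR BL [[ 395.3 -143.1]
 [ 384.6   54.8]
 [ 509.8 -132.9]
 [ 497.4   58.3]]
cap [ 500.03167736 -307.37335596] [ 499.5980448  -305.77200033] shk [ 387.09486082 -316.21031266] [ 383.67677586 -314.7599006 ]
tin [ 606.9337485  -148.77008795] garlic [ 601.10719478 -257.45007074]
```

Emit:
{"name": "jog_arm", "arguments": {
  "targets": [
    {"xyz":[-0.6,-0.5,0],"spin":-0.95},
    {"xyz":[-0.6,-0.5,0],"spin":-0.95},
    {"xyz":[-0.6,-0.5,0],"spin":-0.96},
    {"xyz":[-0.3,-0.7,0],"spin":0},
    {"xyz":[-0.3,-0.7,0],"spin":0},
    {"xyz":[-0.3,-0.7,0],"spin":0},
    {"xyz":[-0.3,-0.7,0],"spin":0},
    {"xyz":[-0.3,-0.7,0],"spin":0},
    {"xyz":[-0.3,-0.7,0],"spin":0},
    {"xyz":[-0.22,-0.4,0],"spin":0}
  ],
  "gripper": 0
}}

```text
time: 1.35
tool_pos: [428.4, 11.2, 226.5]
tcp_rot: [-3.142, -0.0, -3.091]
contact_force: [0.4, 1.2, -0.3]
grip_width: 0.8
finger_force: 0.0
```

```bash
cat >> h.py <<'E'
BOX=np.array([446,-41.5]); YAW=0.053; TY=np.pi+YAW
ax=np.array([np.cos(YAW),np.sin(YAW)]); ay=np.array([-ax[1],ax[0]])
def loc(x,y): return BOX+x*ax+y*ay
def go(p,z,yaw=TY):
    o=bot.get_obs(); q=np.array(o['tool_pos']); Rm=R.from_euler('xyz',o['tcp_rot'])
    d=Rm.as_matrix().T@(np.array([*p,z])-q)
    dy=(yaw-o['tcp_rot'][2]+np.pi)%(2*np.pi)-np.pi
    l=q[:2]-BOX
    print('t',round(o['time'],2),'tcp',q.round(1),'box-local',(l@ax).round(1),(l@ay).round(1),'F',np.round(o['contact_force'],1),'w',round(o['grip_width'],1),round(o['finger_force'],1) if np.isscalar(o['finger_force']) else o['finger_force'])
    print('rot',np.round(o['tcp_rot'],4),'shift units',(d/80).round(3),'spin units',round(-dy/.1,2))
E
python3 -c "
from h import *
go([455,-41.5],132)"
```

```text
t 1.35 tcp [428.4  11.2 226.5] box-local -14.8 53.5 F [ 0.4  1.2 -0.3] w 0.8 0.0
rot [-3.1415e+00 -2.0000e-04 -3.0909e+00] shift units [-0.299 -0.675  1.181] spin units -0.02
```

Emit:
{"name": "jog_arm", "arguments": {
  "targets": [
    {"xyz":[-0.15,-0.34,0.3],"spin":0},
    {"xyz":[-0.15,-0.335,0.3],"spin":0},
    {"xyz":[0,0,0.2],"spin":0},
    {"xyz":[0,0,0.1],"spin":0},
    {"xyz":[0,0,0.05],"spin":0},
    {"xyz":[0,0,0],"spin":0},
    {"xyz":[0,0,0],"spin":0},
    {"xyz":[0,0,0],"spin":0},
    {"xyz":[0,0,0],"spin":0},
    {"xyz":[0,0,0],"spin":0}
  ]
}}

```text
time: 2.6
tool_pos: [454.7, -38.9, 150.8]
tcp_rot: [3.142, 0.0, -3.088]
contact_force: [0.5, 0.3, 0.5]
grip_width: 0.3
finger_force: 0.0
```

```bash
python3 -c "
from h import *
import cv2
go([455,-41.5],132)
a=bot.capture('top')[190:310,145:285];b=bot.capture('scene')[190:310,190:320]
f=lambda i:cv2.resize(cv2.convertScaleAbs(i,alpha=1.5),(520,480))[:, :400] if 0 else cv2.resize(cv2.convertScaleAbs(i,alpha=1.5),(390,360))
cv2.imwrite('pics/w1.png',np.hstack([f(a),f(b)]))"
```

```text
t 2.6 tcp [454.7 -38.9 150.8] box-local 8.8 2.1 F [0.5 0.3 0.5] w 0.3 0.0
rot [ 3.1415e+00  2.0000e-04 -3.0884e+00] shift units [-0.002 -0.033  0.235] spin units 0.0
```

View pics/w1.png

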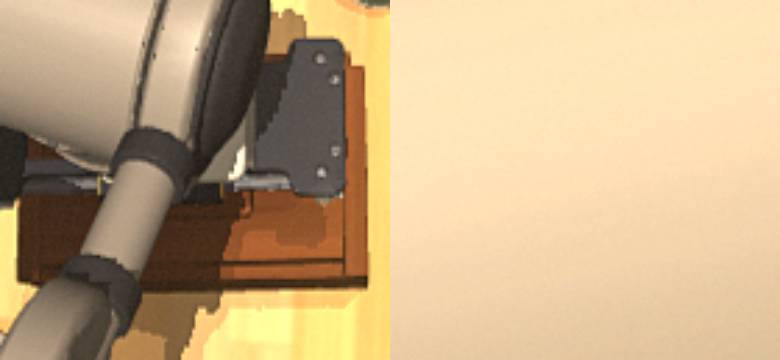

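The arm hides the well in both views, but the top view confirms the body's long side lies along box y. I'll descend into the well, then push.

Emit:
{"name": "jog_arm", "arguments": {
  "targets": [
    {"xyz":[0,-0.033,0.13],"spin":0},
    {"xyz":[0,0,0.13],"spin":0},
    {"xyz":[0,0,0],"spin":0},
    {"xyz":[-0.1,0,0],"spin":0},
    {"xyz":[-0.15,0,0],"spin":0},
    {"xyz":[-0.2,0,0],"spin":0},
    {"xyz":[-0.2,0,0],"spin":0},
    {"xyz":[-0.15,0,0],"spin":0},
    {"xyz":[0,0,0],"spin":0},
    {"xyz":[0,0,0],"spin":0}
  ]
}}

```text
time: 3.95
tool_pos: [518.7, -38.1, 129.8]
tcp_rot: [3.142, 0.0, -3.088]
contact_force: [-1.0, -0.2, 0.6]
grip_width: 0.5
finger_force: 0.0
```

```bash
python3 -c "
from h import *
go(loc(105,0),130)"
```

```text
t 3.95 tcp [518.7 -38.1 129.8] box-local 72.8 -0.5 F [-1.  -0.2  0.6] w 0.5 0.0
rot [ 3.1416e+00  2.0000e-04 -3.0884e+00] shift units [-0.403  0.006 -0.002] spin units 0.0
```

Emit:
{"name": "jog_arm", "arguments": {
  "targets": [
    {"xyz":[-0.15,0,0],"spin":0},
    {"xyz":[-0.15,0,0],"spin":0},
    {"xyz":[-0.05,0,0],"spin":0},
    {"xyz":[-0.03,0,0],"spin":0},
    {"xyz":[-0.03,0,0],"spin":0},
    {"xyz":[0,0,0],"spin":0},
    {"xyz":[0,0,0],"spin":0},
    {"xyz":[0,0,0],"spin":0},
    {"xyz":[0,0,0],"spin":0},
    {"xyz":[0,0,0],"spin":0}
  ]
}}

```text
time: 5.2
tool_pos: [549.9, -36.4, 129.8]
tcp_rot: [3.141, -0.003, -3.088]
contact_force: [-6.9, 0.9, 2.8]
grip_width: 0.1
finger_force: 3.5
```

```bash
python3 -c "
from h import *
go(loc(105,0),130)"
```

```text
t 5.2 tcp [549.9 -36.4 129.8] box-local 104.0 -0.4 F [-6.9  0.9  2.8] w 0.1 3.5
rot [ 3.1412 -0.0033 -3.0883] shift units [-0.012  0.005 -0.003] spin units 0.0
```

Emit:
{"name": "jog_arm", "arguments": {
  "targets": [
    {"xyz":[-0.02,0,0],"spin":0},
    {"xyz":[-0.02,0,0],"spin":0},
    {"xyz":[0,0,0],"spin":0},
    {"xyz":[0,0,0],"spin":0},
    {"xyz":[0,0,0],"spin":0},
    {"xyz":[0,0,0],"spin":0},
    {"xyz":[0,0,0],"spin":0},
    {"xyz":[0,0,0],"spin":0},
    {"xyz":[0,0,0],"spin":0},
    {"xyz":[0,0,0],"spin":0}
  ]
}}

```text
time: 6.45
tool_pos: [550.1, -36.3, 129.7]
tcp_rot: [3.141, -0.01, -3.088]
contact_force: [-17.2, -0.4, 9.1]
grip_width: 0.6
finger_force: 9.0
```

Emit:
{"name": "jog_arm", "arguments": {
  "targets": [
    {"xyz":[0.05,0,0],"spin":0},
    {"xyz":[0.05,0,0],"spin":0},
    {"xyz":[0,0,-0.45],"spin":0},
    {"xyz":[0,0,-0.45],"spin":0},
    {"xyz":[0.36,-0.56,0],"spin":0},
    {"xyz":[0.36,-0.56,0],"spin":0},
    {"xyz":[0.36,-0.56,0],"spin":0},
    {"xyz":[0.36,-0.56,0],"spin":0},
    {"xyz":[0.36,-0.56,0],"spin":0},
    {"xyz":[0.36,-0.56,0],"spin":0}
  ]
}}

```text
time: 7.7
tool_pos: [387.8, -316.2, 202.3]
tcp_rot: [-3.14, 0.002, -3.088]
contact_force: [0.6, -0.7, -0.5]
grip_width: 0.3
finger_force: 0.0
```

```bash
python3 -c "
from h import *
import cv2
go([386,-315.5],62)
a=bot.capture('top');b=bot.capture('scene')
cv2.imwrite('pics/w2.png',np.hstack([cv2.resize(cv2.convertScaleAbs(i,alpha=1.4),(400,400)) for i in (a[150:330,140:320],a[190:330,290:430])]))
cv2.imwrite('pics/b2.png',b)"
```

```text
t 7.7 tcp [ 387.8 -316.2  202.3] box-local -72.7 -271.2 F [ 0.6 -0.7 -0.5] w 0.3 0.0
rot [-3.1399e+00  1.5000e-03 -3.0884e+00] shift units [0.025 0.013 1.754] spin units 0.0
```

View pics/w2.png

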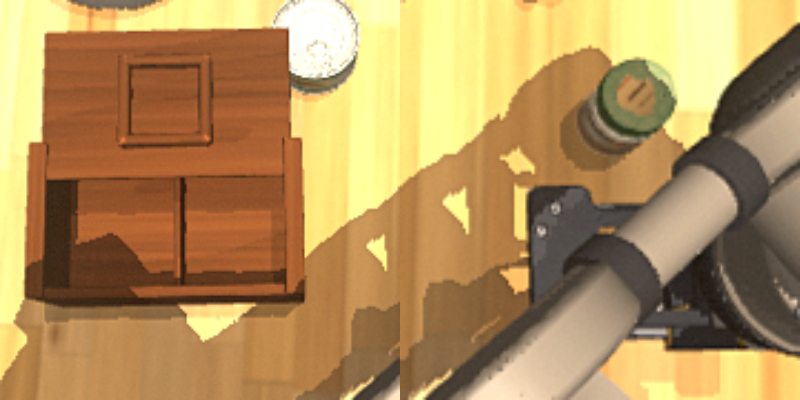

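The cover is fully back, with its front edge at row 178 of the left crop and both bays visible. The jar is undisturbed. Now I'll grasp the shaker.

Emit:
{"name": "jog_arm", "arguments": {
  "targets": [
    {"xyz":[0.02,0.01,0.2],"spin":0},
    {"xyz":[0,0,0.2],"spin":0},
    {"xyz":[0,0,0.2],"spin":0},
    {"xyz":[0,0,0.1],"spin":0},
    {"xyz":[0,0,0],"spin":0},
    {"xyz":[0,0,0],"spin":0},
    {"xyz":[0,0,0.4],"spin":0},
    {"xyz":[0,0,0.4],"spin":0},
    {"xyz":[0,0,0.2],"spin":0},
    {"xyz":[0,0,0.05],"spin":0}
  ],
  "gripper": 90
}}

```text
time: 9.05
tool_pos: [386.7, -313.4, 61.5]
tcp_rot: [3.141, -0.0, -3.088]
contact_force: [0.3, 0.7, -0.1]
grip_width: 82.5
finger_force: 0.0
```

Emit:
{"name": "jog_arm", "arguments": {
  "targets": [
    {"xyz":[0,0,0],"spin":0},
    {"xyz":[0,0,0],"spin":0},
    {"xyz":[0,0,0],"spin":0},
    {"xyz":[0,0,0],"spin":0},
    {"xyz":[0,0,0],"spin":0},
    {"xyz":[0,0,0],"spin":0},
    {"xyz":[0,0,0],"spin":0},
    {"xyz":[0,0,0],"spin":0},
    {"xyz":[0,0,0],"spin":0},
    {"xyz":[0,0,0],"spin":0}
  ],
  "gripper": 0
}}

```text
time: 10.3
tool_pos: [386.8, -313.6, 62.0]
tcp_rot: [-3.142, 0.0, -3.088]
contact_force: [0.5, -0.2, 2.3]
grip_width: 32.9
finger_force: 29.0
```

```bash
python3 -c "
from h import *
import cv2
go([386,-315.5],62)
b=bot.capture('scene');a=bot.capture('top')
cv2.imwrite('pics/b3.png',np.hstack([cv2.resize(cv2.convertScaleAbs(i,alpha=1.4),(400,400),interpolation=2) for i in (b[170:270,310:410],a[220:340,310:430])]))"
```

```text
t 10.3 tcp [ 386.8 -313.6   62. ] box-local -73.5 -268.5 F [ 0.5 -0.2  2.3] w 32.9 29.0
rot [-3.1416e+00  1.0000e-04 -3.0884e+00] shift units [ 0.011 -0.024 -0.001] spin units 0.0
```

View pics/b3.png

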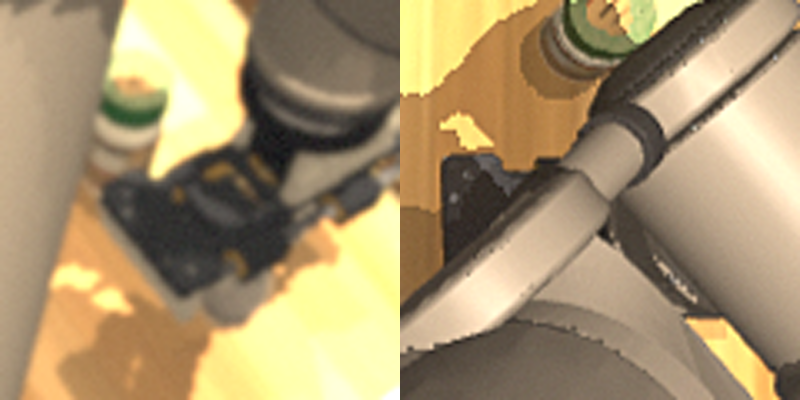

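The shaker looks upright under the gripper at about (235,300) of the left crop, held at its 34 mm neck. I'll lift it and check.

Emit:
{"name": "jog_arm", "arguments": {
  "targets": [
    {"xyz":[0,0,-0.1],"spin":0},
    {"xyz":[0,0,-0.3],"spin":0},
    {"xyz":[0,0,-0.4],"spin":0},
    {"xyz":[0,0,-0.4],"spin":0},
    {"xyz":[0,0,-0.4],"spin":0},
    {"xyz":[0,0,-0.3],"spin":0},
    {"xyz":[0,0.2,0],"spin":0},
    {"xyz":[0,0.4,0],"spin":0},
    {"xyz":[0,0.4,0],"spin":0},
    {"xyz":[0,0.4,0],"spin":0}
  ]
}}

```text
time: 11.65
tool_pos: [379.7, -199.2, 212.5]
tcp_rot: [3.139, -0.002, -3.088]
contact_force: [0.2, 0.4, -0.8]
grip_width: 32.8
finger_force: 29.0
```

```bash
python3 -c "
from h import *
import cv2
go(loc(-10,40),216)
o=bot.get_obs();p=o['tool_pos']
for n in('scene','top'):
    i=bot.capture(n);u,v=proj(n,p).astype(int);print(n,u,v,proj(n,p-[0,0,62]))
    cv2.imwrite(f'pics/{n}4.png',i)
    globals()[n]=cv2.resize(cv2.convertScaleAbs(i[max(v-60,0):v+60,u-60:u+60],alpha=1.4),(400,400),interpolation=2)
cv2.imwrite('pics/b4.png',np.hstack([scene,top]))"
```

```text
t 11.65 tcp [ 379.7 -199.2  212.5] box-local -74.6 -154.0 F [ 0.2  0.4 -0.8] w 32.8 29.0
rot [ 3.1393e+00 -2.0000e-03 -3.0884e+00] shift units [-0.808  2.425 -0.04 ] spin units 0.0
scene 339 223 [335.7507482  238.92687206]
top 312 289 [310.02157855 291.31122597]
```

View pics/b4.png

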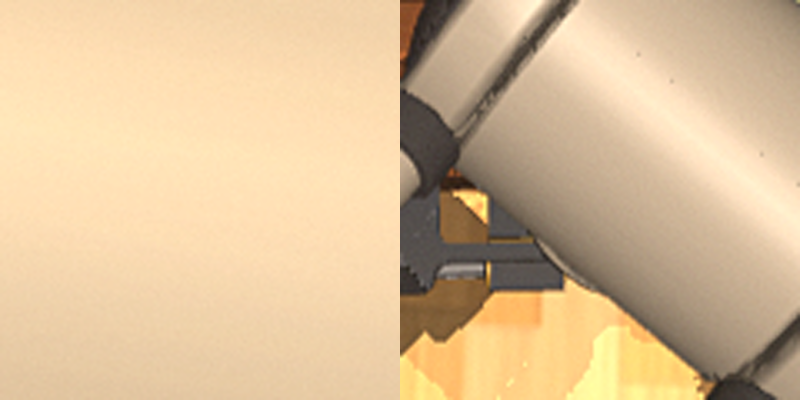

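Emit:
{"name": "jog_arm", "arguments": {
  "targets": [
    {"xyz":[-0.162,0.485,-0.04],"spin":0},
    {"xyz":[-0.162,0.485,0],"spin":0},
    {"xyz":[-0.162,0.485,0],"spin":0},
    {"xyz":[-0.162,0.485,0],"spin":0},
    {"xyz":[-0.162,0.485,0],"spin":0},
    {"xyz":[0,0,0],"spin":0},
    {"xyz":[0,0,0],"spin":0},
    {"xyz":[0,0,0],"spin":0},
    {"xyz":[0,0,0],"spin":0},
    {"xyz":[0,0,0],"spin":0}
  ]
}}

```text
time: 13.0
tool_pos: [435.1, -5.0, 217.1]
tcp_rot: [3.142, 0.0, -3.089]
contact_force: [-0.9, 0.2, -1.5]
grip_width: 32.7
finger_force: 29.0
```

```bash
python3 -c "
from h import *
go(loc(-10,40),72)"
```

```text
t 13.0 tcp [435.1  -5.  217.1] box-local -8.9 37.0 F [-0.9  0.2 -1.5] w 32.7 29.0
rot [ 3.1415e+00  1.0000e-04 -3.0895e+00] shift units [0.014 0.037 1.814] spin units -0.01
```

Emit:
{"name": "jog_arm", "arguments": {
  "targets": [
    {"xyz":[0.01,0.037,0.2],"spin":0},
    {"xyz":[0,0,0.3],"spin":0},
    {"xyz":[0,0,0.3],"spin":0},
    {"xyz":[0,0,0.3],"spin":0},
    {"xyz":[0,0,0.3],"spin":0},
    {"xyz":[0,0,0.2],"spin":0},
    {"xyz":[0,0,0.1],"spin":0},
    {"xyz":[0,0,0.03],"spin":0},
    {"xyz":[0,0,0],"spin":0},
    {"xyz":[0,0,0],"spin":0}
  ]
}}

```text
time: 14.25
tool_pos: [434.6, -1.7, 79.3]
tcp_rot: [-3.141, 0.001, -3.088]
contact_force: [0.8, 0.1, -1.2]
grip_width: 32.9
finger_force: 29.0
```

Emit:
{"name": "jog_arm", "arguments": {
  "targets": [
    {"xyz":[0,0,0.02],"spin":0},
    {"xyz":[0,0,0.02],"spin":0},
    {"xyz":[0,0,0.01],"spin":0},
    {"xyz":[0,0,0.01],"spin":0},
    {"xyz":[0,0,0.01],"spin":0},
    {"xyz":[0,0,0],"spin":0},
    {"xyz":[0,0,0],"spin":0},
    {"xyz":[0,0,0],"spin":0},
    {"xyz":[0,0,0],"spin":0},
    {"xyz":[0,0,0],"spin":0}
  ]
}}

```text
time: 15.5
tool_pos: [434.2, -1.6, 73.1]
tcp_rot: [3.142, 0.0, -3.088]
contact_force: [1.2, 1.1, -0.8]
grip_width: 32.6
finger_force: 29.0
```

Emit:
{"name": "jog_arm", "arguments": {
  "targets": [
    {"xyz":[0,0,0.01],"spin":0},
    {"xyz":[0,0,0],"spin":0},
    {"xyz":[0,0,0.01],"spin":0},
    {"xyz":[0,0,0],"spin":0},
    {"xyz":[0,0,0.01],"spin":0},
    {"xyz":[0,0,0],"spin":0},
    {"xyz":[0,0,0],"spin":0},
    {"xyz":[0,0,0],"spin":0},
    {"xyz":[0,0,0],"spin":0},
    {"xyz":[0,0,0],"spin":0}
  ]
}}

```text
time: 16.75
tool_pos: [434.3, -1.6, 70.7]
tcp_rot: [3.142, 0.0, -3.088]
contact_force: [0.4, -0.4, -2.1]
grip_width: 32.6
finger_force: 29.0
```

Emit:
{"name": "jog_arm", "arguments": {
  "targets": [
    {"xyz":[0,0,0.01],"spin":0},
    {"xyz":[0,0,0],"spin":0},
    {"xyz":[0,0,0.01],"spin":0},
    {"xyz":[0,0,0],"spin":0},
    {"xyz":[0,0,0],"spin":0},
    {"xyz":[0,0,0],"spin":0},
    {"xyz":[0,0,0],"spin":0},
    {"xyz":[0,0,0],"spin":0},
    {"xyz":[0,0,0],"spin":0},
    {"xyz":[0,0,0],"spin":0}
  ]
}}

```text
time: 18.0
tool_pos: [434.9, -1.7, 69.8]
tcp_rot: [-3.141, 0.002, -3.088]
contact_force: [-1.1, 0.3, 7.8]
grip_width: 32.8
finger_force: 29.1
```

Emit:
{"name": "jog_arm", "arguments": {
  "targets": [
    {"xyz":[0,0,0],"spin":0},
    {"xyz":[0,0,0],"spin":0},
    {"xyz":[0,0,0],"spin":0},
    {"xyz":[0,0,0],"spin":0},
    {"xyz":[0,0,-0.05],"spin":0},
    {"xyz":[0,0,-0.1],"spin":0},
    {"xyz":[0,0,-0.2],"spin":0},
    {"xyz":[0,0,-0.4],"spin":0},
    {"xyz":[0,0,-0.5],"spin":0},
    {"xyz":[0,0,-0.5],"spin":0}
  ],
  "gripper": 57
}}

```text
time: 19.25
tool_pos: [434.0, -1.5, 210.9]
tcp_rot: [3.142, 0.0, -3.088]
contact_force: [0.9, 0.4, -0.4]
grip_width: 52.4
finger_force: 0.0
```

```bash
python3 -c "
from h import *
go([500,-306.3],200)"
```

```text
t 19.25 tcp [434.   -1.5 210.9] box-local -9.9 40.6 F [ 0.9  0.4 -0.4] w 52.4 0.0
rot [ 3.1415e+00  3.0000e-04 -3.0883e+00] shift units [-0.621 -3.848  0.136] spin units 0.0
```

Emit:
{"name": "jog_arm", "arguments": {
  "targets": [
    {"xyz":[-0.104,-0.641,0],"spin":0},
    {"xyz":[-0.104,-0.641,0],"spin":0},
    {"xyz":[-0.104,-0.641,0],"spin":0},
    {"xyz":[-0.104,-0.641,0],"spin":0},
    {"xyz":[-0.104,-0.641,0],"spin":0},
    {"xyz":[-0.104,-0.641,0],"spin":0},
    {"xyz":[0,0,0],"spin":0},
    {"xyz":[0,0,0],"spin":0},
    {"xyz":[0,0,0],"spin":0},
    {"xyz":[0,0,0],"spin":0}
  ],
  "gripper": 90
}}

```text
time: 20.5
tool_pos: [500.6, -305.2, 209.6]
tcp_rot: [-3.142, 0.0, -3.087]
contact_force: [0.4, -0.2, -0.7]
grip_width: 82.7
finger_force: 0.0
```

```bash
python3 -c "
from h import *
import cv2
go([500,-306.3],65)
a=bot.capture('top');cv2.imwrite('pics/top5.png',a)
cv2.imwrite('pics/b5.png',np.hstack([cv2.resize(cv2.convertScaleAbs(i,alpha=1.4),(400,400),interpolation=2) for i in (a[190:300,150:260],a[170:310,300:440])]))"
```

```text
t 20.5 tcp [ 500.6 -305.2  209.6] box-local 40.5 -266.2 F [ 0.4 -0.2 -0.7] w 82.7 0.0
rot [-3.1415e+00  3.0000e-04 -3.0871e+00] shift units [ 0.008 -0.014  1.807] spin units 0.01
```

View pics/b5.png

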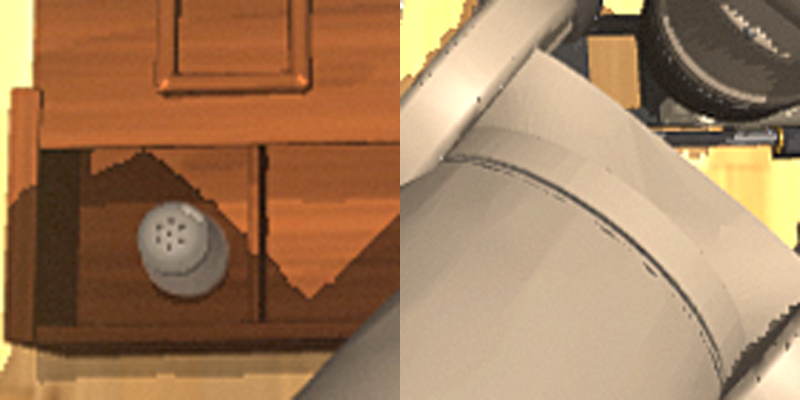

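The shaker stands upright in the left bay at about (180,245) of the crop, and the cover is still back. Next is the jar.

Emit:
{"name": "jog_arm", "arguments": {
  "targets": [
    {"xyz":[0.008,-0.014,0.3],"spin":0},
    {"xyz":[0,0,0.3],"spin":0},
    {"xyz":[0,0,0.3],"spin":0},
    {"xyz":[0,0,0.3],"spin":0},
    {"xyz":[0,0,0.3],"spin":0},
    {"xyz":[0,0,0.2],"spin":0},
    {"xyz":[0,0,0.1],"spin":0},
    {"xyz":[0,0,0],"spin":0},
    {"xyz":[0,0,0],"spin":0},
    {"xyz":[0,0,0],"spin":0}
  ]
}}

```text
time: 21.8
tool_pos: [500.2, -307.6, 65.9]
tcp_rot: [-3.141, 0.001, -3.088]
contact_force: [0.3, -0.6, 0.0]
grip_width: 82.5
finger_force: 0.0
```

Emit:
{"name": "jog_arm", "arguments": {
  "targets": [
    {"xyz":[0,0,0],"spin":0},
    {"xyz":[0,0,0],"spin":0},
    {"xyz":[0,0,0],"spin":0},
    {"xyz":[0,0,0],"spin":0},
    {"xyz":[0,0,0],"spin":0},
    {"xyz":[0,0,0],"spin":0},
    {"xyz":[0,0,0],"spin":0},
    {"xyz":[0,0,0],"spin":0},
    {"xyz":[0,0,0],"spin":0},
    {"xyz":[0,0,0],"spin":0}
  ],
  "gripper": 0
}}

```text
time: 23.05
tool_pos: [499.9, -307.4, 65.1]
tcp_rot: [3.142, 0.0, -3.088]
contact_force: [0.4, 0.3, -0.4]
grip_width: 45.1
finger_force: 29.9
```

Emit:
{"name": "jog_arm", "arguments": {
  "targets": [
    {"xyz":[0,0,-0.15],"spin":0},
    {"xyz":[0,0,-0.4],"spin":0},
    {"xyz":[0,0,-0.5],"spin":0},
    {"xyz":[0,0,-0.5],"spin":0},
    {"xyz":[0,0,-0.4],"spin":0},
    {"xyz":[0.13,0.3,0],"spin":0},
    {"xyz":[0.13,0.6,0],"spin":0},
    {"xyz":[0.13,0.6,0],"spin":0},
    {"xyz":[0.12,0.6,0],"spin":0},
    {"xyz":[0.12,0.5,0],"spin":0}
  ]
}}

```text
time: 24.3
tool_pos: [437.7, -100.6, 221.9]
tcp_rot: [3.142, 0.001, -3.088]
contact_force: [0.0, -0.0, -1.1]
grip_width: 45.3
finger_force: 29.9
```

Emit:
{"name": "jog_arm", "arguments": {
  "targets": [
    {"xyz":[0,0.2,0],"spin":0},
    {"xyz":[0,0,0],"spin":0},
    {"xyz":[0,0,0],"spin":0},
    {"xyz":[0,0,0],"spin":0},
    {"xyz":[0,0,0],"spin":0},
    {"xyz":[0,0,0],"spin":0},
    {"xyz":[0,0,0],"spin":0},
    {"xyz":[0,0,0],"spin":0},
    {"xyz":[0,0,0],"spin":0},
    {"xyz":[0,0,0],"spin":0}
  ]
}}

```text
time: 25.55
tool_pos: [437.6, -86.3, 221.1]
tcp_rot: [3.142, 0.0, -3.088]
contact_force: [0.0, 0.8, -1.7]
grip_width: 45.3
finger_force: 29.9
```

```bash
python3 -c "
from h import *
go(loc(-10,-38),73)"
```

```text
t 25.55 tcp [437.6 -86.3 221.1] box-local -10.7 -44.3 F [ 0.   0.8 -1.7] w 45.3 29.9
rot [ 3.1415e+00  1.0000e-04 -3.0883e+00] shift units [-0.009  0.079  1.852] spin units 0.0
```

Emit:
{"name": "jog_arm", "arguments": {
  "targets": [
    {"xyz":[0,0.079,0.2],"spin":0},
    {"xyz":[0,0,0.3],"spin":0},
    {"xyz":[0,0,0.3],"spin":0},
    {"xyz":[0,0,0.3],"spin":0},
    {"xyz":[0,0,0.3],"spin":0},
    {"xyz":[0,0,0.2],"spin":0},
    {"xyz":[0,0,0.15],"spin":0},
    {"xyz":[0,0,0.05],"spin":0},
    {"xyz":[0,0,0],"spin":0},
    {"xyz":[0,0,0],"spin":0}
  ]
}}

```text
time: 26.8
tool_pos: [437.7, -80.2, 77.6]
tcp_rot: [-3.141, 0.001, -3.088]
contact_force: [0.5, -0.4, -1.8]
grip_width: 45.4
finger_force: 29.9
```

Emit:
{"name": "jog_arm", "arguments": {
  "targets": [
    {"xyz":[0,0,0.01],"spin":0},
    {"xyz":[0,0,0],"spin":0},
    {"xyz":[0,0,0.01],"spin":0},
    {"xyz":[0,0,0],"spin":0},
    {"xyz":[0,0,0.01],"spin":0},
    {"xyz":[0,0,0],"spin":0},
    {"xyz":[0,0,0],"spin":0},
    {"xyz":[0,0,0],"spin":0},
    {"xyz":[0,0,0],"spin":0},
    {"xyz":[0,0,0],"spin":0}
  ]
}}

```text
time: 28.05
tool_pos: [437.3, -80.0, 74.7]
tcp_rot: [3.142, 0.0, -3.088]
contact_force: [0.3, 0.3, -1.4]
grip_width: 45.0
finger_force: 29.9
```

Emit:
{"name": "jog_arm", "arguments": {
  "targets": [
    {"xyz":[0,0,0.01],"spin":0},
    {"xyz":[0,0,0],"spin":0},
    {"xyz":[0,0,0.01],"spin":0},
    {"xyz":[0,0,0],"spin":0},
    {"xyz":[0,0,0],"spin":0},
    {"xyz":[0,0,0],"spin":0},
    {"xyz":[0,0,0],"spin":0},
    {"xyz":[0,0,0],"spin":0},
    {"xyz":[0,0,0],"spin":0},
    {"xyz":[0,0,0],"spin":0}
  ]
}}

```text
time: 29.3
tool_pos: [437.3, -80.0, 73.1]
tcp_rot: [3.142, 0.0, -3.088]
contact_force: [0.5, 0.5, -0.3]
grip_width: 45.0
finger_force: 29.9
```

Emit:
{"name": "jog_arm", "arguments": {
  "targets": [
    {"xyz":[0,0,0.005],"spin":0},
    {"xyz":[0,0,0],"spin":0},
    {"xyz":[0,0,0.005],"spin":0},
    {"xyz":[0,0,0],"spin":0},
    {"xyz":[0,0,0],"spin":0},
    {"xyz":[0,0,0],"spin":0},
    {"xyz":[0,0,0],"spin":0},
    {"xyz":[0,0,0],"spin":0},
    {"xyz":[0,0,0],"spin":0},
    {"xyz":[0,0,0],"spin":0}
  ]
}}

```text
time: 30.55
tool_pos: [437.6, -80.1, 72.9]
tcp_rot: [-3.141, 0.001, -3.088]
contact_force: [-1.0, 0.5, 8.0]
grip_width: 44.9
finger_force: 29.9
```

Emit:
{"name": "jog_arm", "arguments": {
  "targets": [
    {"xyz":[0,0,0],"spin":0},
    {"xyz":[0,0,0],"spin":0},
    {"xyz":[0,0,0],"spin":0},
    {"xyz":[0,0,0],"spin":0},
    {"xyz":[0,0,-0.05],"spin":0},
    {"xyz":[0,0,-0.1],"spin":0},
    {"xyz":[0,0,-0.2],"spin":0},
    {"xyz":[0,0,-0.4],"spin":0},
    {"xyz":[0,0,-0.4],"spin":0},
    {"xyz":[0,0,-0.2],"spin":0}
  ],
  "gripper": 60
}}

```text
time: 31.8
tool_pos: [437.9, -80.2, 182.6]
tcp_rot: [-3.14, 0.003, -3.088]
contact_force: [0.5, 0.3, -0.5]
grip_width: 54.8
finger_force: 0.0
```

Emit:
{"name": "jog_arm", "arguments": {
  "targets": [
    {"xyz":[-0.3,0.12,0],"spin":0},
    {"xyz":[-0.3,0.12,0],"spin":0},
    {"xyz":[-0.3,0.12,0],"spin":0},
    {"xyz":[-0.3,0.12,0],"spin":0},
    {"xyz":[0,0,0],"spin":0},
    {"xyz":[0,0,0],"spin":0},
    {"xyz":[0,0,0],"spin":0},
    {"xyz":[0,0,0],"spin":0},
    {"xyz":[0,0,0],"spin":0},
    {"xyz":[0,0,0],"spin":0}
  ],
  "gripper": 0
}}

```text
time: 33.05
tool_pos: [531.0, -36.7, 180.4]
tcp_rot: [3.142, 0.0, -3.089]
contact_force: [-0.6, -0.7, 0.2]
grip_width: 0.4
finger_force: 0.0
```

```bash
python3 -c "
from h import *
go(loc(88,0),130)"
```

```text
t 33.05 tcp [531.  -36.7 180.4] box-local 85.2 0.3 F [-0.6 -0.7  0.2] w 0.4 0.0
rot [ 3.1415e+00  1.0000e-04 -3.0885e+00] shift units [-0.035 -0.004  0.63 ] spin units 0.0
```

Emit:
{"name": "jog_arm", "arguments": {
  "targets": [
    {"xyz":[0,0,0.2],"spin":0},
    {"xyz":[0,0,0.25],"spin":0},
    {"xyz":[0,0,0.13],"spin":0},
    {"xyz":[0,0,0.05],"spin":0},
    {"xyz":[0,0,0],"spin":0},
    {"xyz":[0.1,0,0],"spin":0},
    {"xyz":[0.15,0,0],"spin":0},
    {"xyz":[0.2,0,0],"spin":0},
    {"xyz":[0.2,0,0],"spin":0},
    {"xyz":[0,0,0],"spin":0}
  ]
}}

```text
time: 34.3
tool_pos: [478.0, -39.3, 130.4]
tcp_rot: [3.142, -0.0, -3.089]
contact_force: [-0.5, 0.3, -0.5]
grip_width: 0.4
finger_force: 0.0
```

Emit:
{"name": "jog_arm", "arguments": {
  "targets": [
    {"xyz":[0.2,0,0],"spin":0},
    {"xyz":[0.2,0,0],"spin":0},
    {"xyz":[0.1,0,0],"spin":0},
    {"xyz":[0.05,0,0],"spin":0},
    {"xyz":[0.03,0,0],"spin":0},
    {"xyz":[0,0,0],"spin":0},
    {"xyz":[0,0,0],"spin":0},
    {"xyz":[0,0,0],"spin":0},
    {"xyz":[0,0,0],"spin":0},
    {"xyz":[0,0,0],"spin":0}
  ]
}}

```text
time: 35.55
tool_pos: [432.9, -41.8, 129.8]
tcp_rot: [3.141, 0.0, -3.088]
contact_force: [1.6, -1.0, 0.6]
grip_width: 0.7
finger_force: 1.0
```

```bash
python3 -c "
from h import *
go(loc(-16.5,0),130)"
```

```text
t 35.55 tcp [432.9 -41.8 129.8] box-local -13.1 0.4 F [ 1.6 -1.   0.6] w 0.7 1.0
rot [ 3.1414  0.     -3.0883] shift units [ 0.043 -0.005 -0.002] spin units 0.0
```

Emit:
{"name": "jog_arm", "arguments": {
  "targets": [
    {"xyz":[0.02,0,0],"spin":0},
    {"xyz":[0.02,0,0],"spin":0},
    {"xyz":[0.02,0,0],"spin":0},
    {"xyz":[0.02,0,0],"spin":0},
    {"xyz":[0,0,0],"spin":0},
    {"xyz":[0,0,0],"spin":0},
    {"xyz":[0,0,0],"spin":0},
    {"xyz":[0,0,0],"spin":0},
    {"xyz":[0,0,0],"spin":0},
    {"xyz":[0,0,0],"spin":0}
  ]
}}

```text
time: 36.8
tool_pos: [431.4, -42.0, 130.3]
tcp_rot: [-3.141, 0.011, -3.09]
contact_force: [20.1, 4.8, -14.7]
grip_width: 0.4
finger_force: 9.9
```

```bash
python3 -c "
from h import *
go(loc(-16.5,0),130)"
```

```text
t 36.8 tcp [431.4 -42.  130.3] box-local -14.6 0.2 F [ 20.1   4.8 -14.7] w 0.4 9.9
rot [-3.1413  0.0112 -3.0897] shift units [ 0.024 -0.003  0.004] spin units -0.01
```

Emit:
{"name": "jog_arm", "arguments": {
  "targets": [
    {"xyz":[-0.06,0,0],"spin":0},
    {"xyz":[-0.08,0,0],"spin":0},
    {"xyz":[0,0,-0.3],"spin":0},
    {"xyz":[0,0,-0.4],"spin":0},
    {"xyz":[0,-0.6,0],"spin":0},
    {"xyz":[0,-0.7,0],"spin":0},
    {"xyz":[0,-0.7,0],"spin":0},
    {"xyz":[0,-0.7,0],"spin":0},
    {"xyz":[0,-0.7,0],"spin":0},
    {"xyz":[0,-0.4,0],"spin":0}
  ]
}}

```text
time: 38.05
tool_pos: [452.9, -347.5, 185.3]
tcp_rot: [3.141, -0.001, -3.09]
contact_force: [0.4, 0.6, -0.3]
grip_width: 0.4
finger_force: 0.0
```

```bash
python3 -c "
from h import *
import cv2
go(loc(-16.5,0),130)
a=bot.capture('top');b=bot.capture('scene');cv2.imwrite('pics/top6.png',a);cv2.imwrite('pics/sc6.png',b)
f=lambda i:cv2.resize(cv2.convertScaleAbs(i,alpha=1.5),(520,360),interpolation=2)
t=a[200:300,145:285]
cv2.imwrite('pics/b6.png',np.vstack([cv2.resize(cv2.convertScaleAbs(t,alpha=1.5),(770,550),interpolation=2)]))"
```

```text
t 38.05 tcp [ 452.9 -347.5  185.3] box-local -9.3 -305.9 F [ 0.4  0.6 -0.3] w 0.4 0.0
rot [ 3.1406e+00 -1.4000e-03 -3.0905e+00] shift units [0.096 3.823 0.695] spin units -0.02
```

View pics/b6.png

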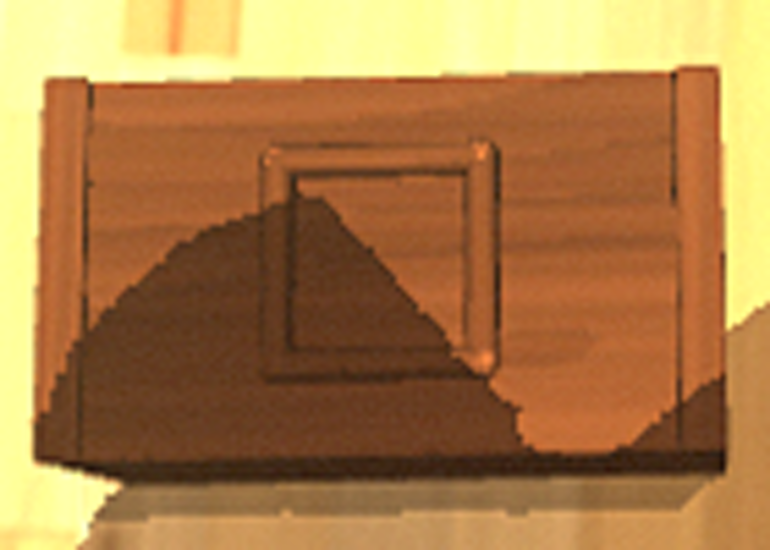

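The cover is fully shut: its front edge is flush and the well is at box centre, with pixel (213.6,246.9) giving x ≈ 446. I'll hand in.

```bash
python3 -c "
from h import *
print(onz('top',213.6,246.9,137))
print(bot.close_job())"
```

```text
[445.86006222 -41.96879384 137.        ]
the job is handed in; nothing more can be done
None
```

I slid the cover fully back, stood the shaker in the left bay and the jar in the right, slid the cover fully shut, and handed in at about 38 s. A photo confirmed the shaker upright; I judged the jar from force readings only, and the garlic and tin were never touched.

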